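# Level the rocking instrument stand on the optical table

## Task

The small instrument stand rocks because the levelling foot at one corner, the one farthest from the white housing, has been backed off and hangs clear of the table. Turn that corner's bar knob clockwise (seen from above) until its bar lies parallel to the other three, so that all four feet carry load and the stand no longer rocks. Then let go, leaving the stand where it is.

Things in the scene. Friction and masses are not known exactly. Their poses are not given: they have to be found in the camera images.
- stand: Loose stand, 1.65 kg: aluminium plate 200 (x) x 170 (y) mm, top 44 mm above the table, on rubber feet at x +-80, y +-65 mm, each with a black bar knob above. Three knobs are locked, bars along x; the fourth, at (+80, +65), is cocked: turn it. White housing 70 x 60 mm centred at (-30, -24), top at 89 mm, black tube towards -x. Origin: on the table under the plate's centre, z up.
- jack_grip (a point): Centre of the cocked knob's bar, 71 mm above the table. The bar is 44 mm long (the point's x), 14 mm thick (y), 26 mm tall (58 to 84 mm above the table), on a 12 mm thick stem, with 14 mm free between bar and plate. The point turns with the knob, which stays at the same height.
- jack_knob (a joint): Angle of that knob, rad, growing clockwise from above. 0: bar parallel to the other bars, foot properly loaded. Starts at -1.35 to -0.9, foot 3 to 7 mm clear. Quick thread: foot goes down 8 mm per rad, touches near -0.55, then squashes (5 N per rad); past about +0.5 it lifts its neighbours. Stiff (0.08 N m), stays where left; range -1.45 to 1.
- jack_foot: Rubber foot under that knob, a disc 28 mm wide and 14 mm thick; origin at the centre of its sole. z near 0 when it touches the table.

How it is judged (in metres and radians):
At the end, for the whole second after the job is handed in: The backed-off foot presses on the table with 0.5 to 5.2 N (knob within about 0.4 rad of parallel), which leaves load on all four feet; the stand is level within 0.03 rad, at rest and within 30 mm of where it stood (contact force between jack_foot and table between 0.5 and 5.2 N and angle between stand's own z axis and vertical below 0.03 rad and distance of stand from where it was at the start of the episode below 0.03 m and linear speed of stand below 0.02 m/s); the robot touches nothing.
It also fails if it takes over 32 s, if anything falls off the work surface, if the arm or the gripper's body presses on something with over 40 N, if the wrist force passes 120 N, or if a joint passes its speed limit or range.

## Robot

A 6-joint arm with a two-finger parallel gripper is mounted at the origin on the work surface. World frame = base frame: x ahead of the robot, y to its left, z up, the work surface at z = 0. Lengths are in mm, angles in rad, forces in N, time in s.
With the tool pointing down it reaches from about 375 to 975 mm from the base axis. Payload 3.8 kg.
Tool frame: the origin (TCP) lies on the centre line of the jaws, within the pads' length; the fingertips stand 17 mm ahead of it and the grasp point (between the pads) lies 2 mm behind it; z points along the fingers, y is the direction in which the jaws open and shut (so a half turn about z gives the same grasp; the last joint's range is limited). The gripper opens to 88 mm and grips with 3 to 60 N. Pads are 18 mm wide; open, the fingers measure 123 mm over their backs; the gripper's body (75 mm by 187 mm) begins 45 mm behind the grasp point.
Start: joints at [-1.342, 0.264, 1.604, -0, 1.274, -0.037], TCP at [177.305, -651.292, 255.706] pointing down, gripper open.
Joint ranges: [-2.63, 2.63], [-0.94, 2.18], [0.31, 2.57], [-1.31, 4.45], [0, 2.66], [-2.55, 2.55]. Speed limits (rad/s): [2.57, 2.57, 3.14, 3.14, 3.14, 3.14].

## Interface

Orientations are given as a 3x3 rotation matrix whose columns are the frame's x, y, z axes.
In Python, from rig import * gives the robot as it stands.
- The arm moves only by the tool jog_arm, never from a script. Its argument "rows" is a list of rows, each a list of 7 numbers: the shift along the tool's x, y, z in mm, then the turn, a rotation vector about the tool's x, y, z in degrees, then the finger opening in mm, from 0 to 88.1. In form: [[x, y, z, wx, wy, wz, fingers], ...]. A call has 1 to 5 rows; each row shifts and turns the commanded pose from where the row before left it, along the tool's axes as they then stand; what a row does not reach is not made up. A row lasts 1/10 s, in which the tool goes at most 50 mm and 8.59 degrees, less where a joint would pass 70% of its speed; a pose out of reach is approached as far as the arm can. A call is refused whole if a number of a shift passes 50 or a number of a turn 8.59, either way. A call with a gripper value outside its range is refused whole. The fingers move at their own pace and stop on an object; "force" is the grip in N (left out, the last holds). Time passes only in rows, so rows that do not move let the fingers close. It gives the time, the measured TCP pose, the force and the opening at its end, in the units of the state.
- sense(): the state, without advancing time (a new reading comes with each control period).
- grab_frame(name): name is "side" or "top"; returns a dict with "color" (384x512x3 uint8, red, green, blue), "intrinsics" (3x3 intrinsics, pixels), "eye" and "attitude" of the camera in the world. Camera axes: x right, y down, z forward; pixel columns grow to the right and rows downward; lengths in mm; the calibration is good to about 2 mm. A picture is of the moment at which its call begins. There is no depth.
- close_job(): hands the job in, once; it reports no verdict.
The state is a dict: "clock": time; "joint_positions": joint angles; "qvel": joint speeds; "joint_efforts": joint torques, N m; "ee_pos": TCP position; "eef_rot": TCP orientation; "force": force on the tool from outside, world axes, zero at the start; "moment": the same for the moment, N m; "opening": opening from 0.0 (shut) to 1.0 (fully open).
Only numpy, scipy, OpenCV 4.12 (cv2) and the standard library are available. Lean on these libraries where they do the work, as an engineer would, in place of code of your own. Each camera call takes 0.05 s, during which the arm holds its last target.

## Working session

There is one attempt and no reset: what is moved stays moved. The work goes in short steps, Python scripts to look and compute and a tool call to move; the robot and the scene stay as the last step left them, time stands still between calls to the robot, and variables do not carry over. Pictures are saved under pics/ and viewed, and the job is handed in when it is done.

Besides the shell and the picture viewer there is one more tool, called after "Request:" by a JSON object that holds its "api" and its "payload", one argument or row to a line. jog_arm: Moves the arm, as the interface text tells. Its arguments: {"type":"object","properties":{"rows":{"type":"array","items":{"type":"array","items":{"type":"number"}}},"force":{"type":"number"}},"required":["rows"]}

```bash
ls; mkdir -p pics; python3 - <<'E'
from rig import *
import cv2,json,numpy as np
s=sense();print(s)
for n in("top","side"):
    f=grab_frame(n);cv2.imwrite(f"pics/{n}0.png",f["color"][:,:,::-1]);print(n,f["intrinsics"],f["eye"],f["attitude"])
    np.savez(f"{n}0.npz",**{k:np.array(f[k]) for k in f})
E
```

```text
pics
{'clock': 0.0, 'joint_positions': array([-1.34190425e+00,  2.64744914e-01,  1.60533076e+00, -8.87859042e-06,
        1.27370165e+00, -3.68936713e-02]), 'qvel': array([-0.00033895, -0.00191629,  0.00082354,  0.00122034,  0.00106454,
        0.00152232]), 'joint_efforts': array([ 1.08231805e-03, -5.02103341e+01, -3.56877244e+01,  7.28922151e-02,
        2.91321968e-02, -1.61265307e-04]), 'ee_pos': array([ 177.15135829, -650.65929453,  254.41686371]), 'eef_rot': array([[ 9.64885741e-01,  2.62669476e-01, -5.03966251e-04],
       [ 2.62669949e-01, -9.64883402e-01,  2.12576139e-03],
       [ 7.21039593e-05, -2.18349364e-03, -9.99997614e-01]]), 'force': array([ 0.33106286, -0.45790024,  0.22714982]), 'moment': array([-0.10232725, -0.00594656, -0.05218095]), 'opening': 0.998830151423992}
top [[360.95218855   0.         250.42942345]
 [  0.         360.95218855 192.78665638]
 [  0.           0.           1.        ]] [538.71286147  55.11855761 742.37831289] [[-0.02310598 -0.99722994  0.07070052]
 [-0.99943942  0.02132758 -0.0258065 ]
 [ 0.02422714 -0.07125718 -0.99716371]]
side [[381.42222741   0.         260.82046427]
 [  0.         381.42222741 188.39954324]
 [  0.           0.           1.        ]] [ 385.68325819 -413.69462559  500.86454688] [[ 0.92859752 -0.24530133  0.27844909]
 [-0.37087464 -0.58801099  0.71881505]
 [-0.01259517 -0.77075959 -0.63700159]]
```

View pics/top0.png

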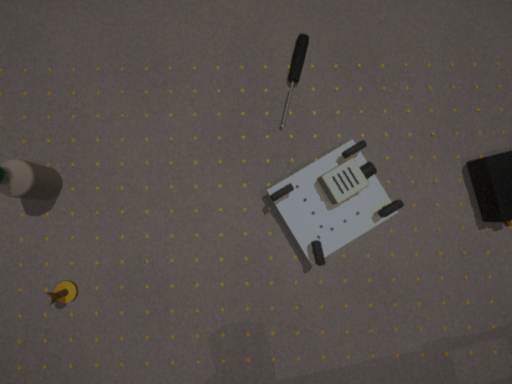

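View pics/side0.png

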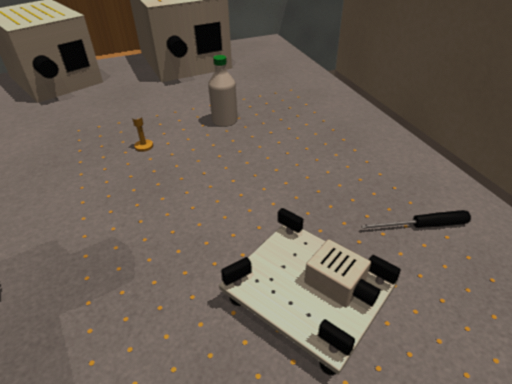

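The top view shows the cocked knob at about (318,253). The three locked knobs are at (355,149), (282,192) and (391,208). Next I measure them.

```bash
cat > h.py <<'E'
import numpy as np,cv2
def ray(f,u,v,z):
    d=np.array(f["attitude"])@np.linalg.inv(np.array(f["intrinsics"]))@np.array([u,v,1.])
    e=np.array(f["eye"]);return e+d*(z-e[2])/d[2]
def proj(f,p):
    q=np.array(f["intrinsics"])@np.array(f["attitude"]).T@(np.array(p)-np.array(f["eye"]));return q[:2]/q[2]
def knobs(f,box,th=45,z=75):
    g=np.array(f["color"]).max(2);m=(g<th).astype(np.uint8)
    x0,y0,x1,y1=box;mm=np.zeros_like(m);mm[y0:y1,x0:x1]=m[y0:y1,x0:x1]
    n,l,s,c=cv2.connectedComponentsWithStats(mm)
    out=[]
    for i in range(1,n):
        if s[i,4]<40: continue
        pts=np.argwhere(l==i)[:,::-1].astype(np.float32)
        w=np.array([ray(f,u,v,z)[:2] for u,v in pts],np.float32)
        r=cv2.minAreaRect(w);cen=w.mean(0)
        ev,V=np.linalg.eigh(np.cov(w.T));a=np.degrees(np.arctan2(V[1,1],V[0,1]))
        out.append((c[i].round(1),s[i,4],cen.round(1),np.round(r[0],1),np.round(r[1],1),round(a,1)))
    return out
E
python3 - <<'E'
from h import *
f=np.load("top0.npz");f={k:f[k] for k in f}
for th in(35,50):
  for k in knobs(f,(260,130,410,275),th):print(th,*k)
c=f["color"][130:275,255:415,::-1];cv2.imwrite("pics/crop0.png",cv2.resize(c,None,fx=4.9,fy=4,interpolation=cv2.INTER_CUBIC) if 0 else cv2.resize(c,None,fx=4,fy=4,interpolation=cv2.INTER_CUBIC))
f=np.load("side0.npz");f={k:f[k] for k in f}
c=f["color"][200:384,215:410,::-1];cv2.imwrite("pics/crop0s.png",cv2.resize(c,None,fx=3,fy=3,interpolation=cv2.INTER_CUBIC))
E
```

```text
35 [385.8 208.4] 49 [ 551.4 -214. ] [ 554.5 -217.9] [10.4 40.7] 125.0
35 [315.2 253.7] 43 [471.1 -78.8] [472.3 -78.9] [38.4  4.5] -167.3
50 [354.  148.9] 158 [ 664.8 -159.2] [ 664.8 -158.7] [12.  49.5] 120.8
50 [368.3 169.3] 150 [ 625.4 -184.5] [ 625.7 -184.4] [23.4 23.1] 93.7
50 [280.9 192.5] 146 [585.3 -18.8] [585.4 -19. ] [11.2 44.6] 119.7
50 [390.1 208. ] 208 [ 552.1 -222.2] [ 552.3 -222.4] [15.8 48.6] 117.0
50 [317.7 252.9] 201 [472.6 -83.4] [472.6 -83. ] [43.3 16.2] -167.3
```

View pics/crop0.png

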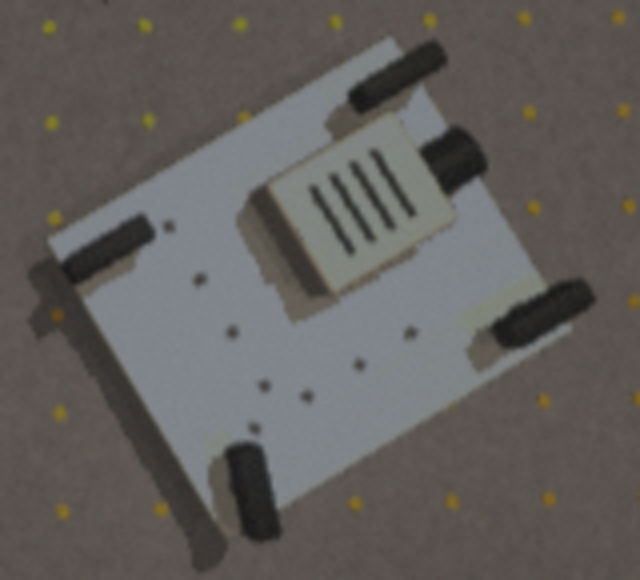

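View pics/crop0s.png

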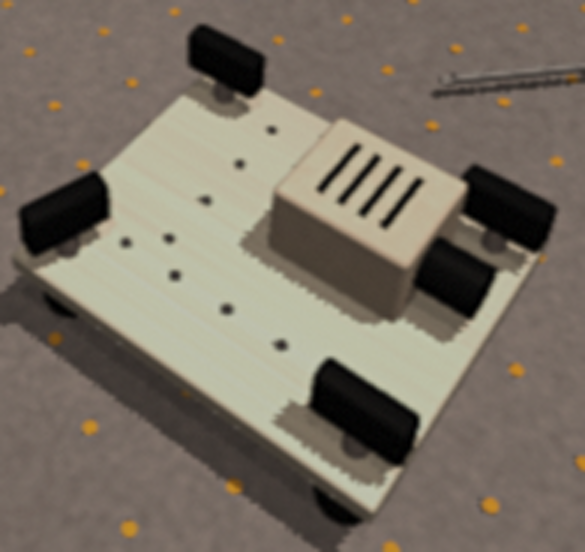

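```bash
python3 - <<'E'
from h import *
f=np.load("side0.npz");f={k:f[k] for k in f}
for z in(68,71,75):
  for k in knobs(f,(215,200,410,360),45,z):print(z,*k)
  print()
t=np.load("top0.npz");t={k:t[k] for k in t}
for z in(71,75):
  for k in knobs(t,(260,130,410,275),50,z):print(z,*k)
E
```

```text
68 [290. 220.] 376 [588.8 -17.6] [587.8 -17.5] [32.3 52. ] 103.9
68 [383.8 269.3] 511 [ 668.5 -158.3] [ 666.5 -157.1] [32.4 46.1] 103.6
68 [235.9 271. ] 496 [474.5 -81.7] [475.4 -82.1] [48.9 28.8] -156.9
68 [365.8 292. ] 432 [ 623.8 -180.8] [ 624.  -180.4] [30.8 31.1] 70.1
68 [233.9 301.9] 48 [ 455.6 -128.6] [ 455.4 -128.9] [ 5.5 18.4] 119.4
68 [335.8 337.3] 669 [ 553.8 -221.9] [ 553.1 -221.4] [25.  45.8] 113.9

71 [290. 220.] 376 [587.4 -20.4] [586.4 -20.2] [32.1 51.6] 103.9
71 [383.8 269.3] 511 [ 666.6 -160. ] [ 664.6 -158.9] [32.2 45.8] 103.6
71 [235.9 271. ] 496 [473.9 -84. ] [474.8 -84.4] [48.6 28.6] -156.9
71 [365.8 292. ] 432 [ 622.2 -182.4] [ 622.4 -182. ] [30.6 30.9] 70.1
71 [233.9 301.9] 48 [ 455.1 -130.6] [ 454.9 -130.9] [ 5.5 18.3] 119.4
71 [335.8 337.3] 669 [ 552.6 -223.2] [ 552.  -222.7] [24.8 45.5] 113.9

75 [290. 220.] 376 [585.5 -24. ] [584.5 -23.9] [31.8 51.2] 103.9
75 [383.8 269.3] 511 [ 664.  -162.4] [ 662.  -161.3] [31.9 45.4] 103.6
75 [235.9 271. ] 496 [473.1 -87.1] [474.  -87.5] [48.1 28.4] -156.9
75 [365.8 292. ] 432 [ 620.  -184.6] [ 620.2 -184.1] [30.3 30.6] 70.1
75 [233.9 301.9] 48 [ 454.5 -133.2] [ 454.3 -133.5] [ 5.4 18.1] 119.4
75 [335.8 337.3] 669 [ 551.1 -225. ] [ 550.4 -224.5] [24.6 45.1] 113.9

71 [354.  148.9] 158 [ 665.6 -160.5] [ 665.6 -160. ] [12.  49.8] 120.8
71 [368.3 169.3] 150 [ 625.9 -185.9] [ 626.3 -185.9] [23.6 23.3] 93.7
71 [280.9 192.5] 146 [585.6 -19.2] [585.7 -19.5] [11.2 44.8] 119.7
71 [390.1 208. ] 208 [ 552.2 -223.9] [ 552.3 -224.1] [15.9 48.9] 117.0
71 [317.7 252.9] 201 [472.2 -84.2] [472.2 -83.8] [43.5 16.3] -167.3
75 [354.  148.9] 158 [ 664.8 -159.2] [ 664.8 -158.7] [12.  49.5] 120.8
75 [368.3 169.3] 150 [ 625.4 -184.5] [ 625.7 -184.4] [23.4 23.1] 93.7
75 [280.9 192.5] 146 [585.3 -18.8] [585.4 -19. ] [11.2 44.6] 119.7
75 [390.1 208. ] 208 [ 552.1 -222.2] [ 552.3 -222.4] [15.8 48.6] 117.0
75 [317.7 252.9] 201 [472.6 -83.4] [472.6 -83. ] [43.3 16.2] -167.3
```

Request:
{"api": "jog_arm", "payload": {
  "rows": [
    [22,-24,0,0,0,0,50],
    [29,-31,0,0,0,0,50],
    [29,-31,0,0,0,0,50],
    [29,-31,0,0,0,0,50],
    [29,-31,0,0,0,0,50]
  ]
}}

```text
clock: 0.6
ee_pos: [271.9, -470.4, 255.1]
eef_rot: [[0.965, 0.262, -0.0], [0.262, -0.965, 0.001], [-0.0, -0.001, -1.0]]
force: [0.8, 0.7, 0.7]
opening: 0.579
```

Request:
{"api": "jog_arm", "payload": {
  "rows": [
    [29,-31,0,0,0,0,50],
    [29,-31,0,0,0,0,50],
    [29,-31,0,0,0,0,50],
    [29,-31,0,0,0,0,50],
    [29,-31,0,0,0,0,50]
  ]
}}

```text
clock: 1.1
ee_pos: [371.0, -282.8, 255.4]
eef_rot: [[0.965, 0.262, -0.0], [0.262, -0.965, 0.0], [-0.0, -0.0, -1.0]]
force: [-0.5, 0.4, 0.4]
opening: 0.569
```

Request:
{"api": "jog_arm", "payload": {
  "rows": [
    [29,-31,0,0,0,0,50],
    [29,-31,0,0,0,0,50],
    [29,-31,0,0,0,0,50],
    [29,-31,0,0,0,0,50],
    [29,-31,0,0,0,0,50]
  ]
}}

```text
clock: 1.6
ee_pos: [470.2, -95.2, 255.5]
eef_rot: [[0.965, 0.263, -0.0], [0.263, -0.965, -0.0], [-0.0, -0.0, -1.0]]
force: [0.5, 0.3, 0.2]
opening: 0.569
```

Request:
{"api": "jog_arm", "payload": {
  "rows": [
    [0,0,0,0,0,-4,50],
    [0,0,0,0,0,-8,50],
    [0,0,0,0,0,-8,50],
    [0,0,0,0,0,-8,50],
    [0,0,0,0,0,-8,50]
  ]
}}

```text
clock: 2.1
ee_pos: [469.6, -96.7, 255.2]
eef_rot: [[0.621, 0.783, -0.001], [0.783, -0.621, 0.0], [-0.0, -0.001, -1.0]]
force: [0.5, 0.3, 1.1]
opening: 0.565
```

Request:
{"api": "jog_arm", "payload": {
  "rows": [
    [0,0,0,0,0,-8,50],
    [0,0,0,0,0,-8,50],
    [0,0,0,0,0,-8,50],
    [0,0,0,0,0,-8,50],
    [0,0,0,0,0,-8,50]
  ]
}}

```text
clock: 2.6
ee_pos: [469.6, -96.8, 255.2]
eef_rot: [[-0.027, 1.0, -0.001], [1.0, 0.027, 0.0], [0.0, -0.001, -1.0]]
force: [-0.5, 0.2, 0.3]
opening: 0.569
```

Request:
{"api": "jog_arm", "payload": {
  "rows": [
    [0,0,0,0,0,-8,50],
    [0,0,0,0,0,-8,50],
    [0,0,0,0,0,-8,50],
    [0,0,0,0,0,-8,50],
    [0,0,0,0,0,-8,50]
  ]
}}

```text
clock: 3.1
ee_pos: [469.6, -96.8, 255.2]
eef_rot: [[-0.663, 0.748, -0.001], [0.748, 0.663, 0.0], [0.001, -0.0, -1.0]]
force: [0.6, 0.2, -0.3]
opening: 0.57
```

Request:
{"api": "jog_arm", "payload": {
  "rows": [
    [0,0,0,0,0,-8,50],
    [0,0,0,0,0,-8,50],
    [0,0,0,0,0,-8,50],
    [0,0,0,0,0,-8,50],
    [0,0,0,0,0,-8,50]
  ]
}}

```text
clock: 3.6
ee_pos: [469.6, -96.9, 255.2]
eef_rot: [[-0.989, 0.147, -0.001], [0.147, 0.989, 0.0], [0.001, 0.0, -1.0]]
force: [0.7, -0.2, 0.3]
opening: 0.566
```

Request:
{"api": "jog_arm", "payload": {
  "rows": [
    [0,0,0,0,0,-7,50],
    [0,0,0,0,0,-7,50],
    [0,0,0,0,0,-7.2,50],
    [-6,11.7,30,0,0,0,50],
    [0,0,40,0,0,0,50]
  ]
}}

```text
clock: 4.1
ee_pos: [475.5, -83.9, 187.2]
eef_rot: [[-0.976, -0.216, 0.006], [-0.216, 0.976, -0.001], [-0.006, -0.002, -1.0]]
force: [0.8, -0.0, -0.5]
opening: 0.565
```

Request:
{"api": "jog_arm", "payload": {
  "rows": [
    [0,0,30,0,0,0,50],
    [0,0,20,0,0,0,50],
    [0,0,10,0,0,0,50],
    [0,0,0,0,0,0,50]
  ]
}}

```text
clock: 4.5
ee_pos: [471.9, -83.9, 124.1]
eef_rot: [[-0.977, -0.215, -0.004], [-0.215, 0.977, 0.001], [0.003, 0.002, -1.0]]
force: [-0.5, 0.8, 0.2]
opening: 0.568
```

```bash
python3 - <<'E'
from rig import *
import cv2
for n,b in(("top",(130,290,240,430)),("side",(160,360,180,420))):
    f=grab_frame(n);c=f["color"][b[0]:b[1],b[2]:b[3],::-1];cv2.imwrite(f"pics/{n}1.png",cv2.resize(c,None,fx=3,fy=3,interpolation=cv2.INTER_CUBIC))
s=sense();print(s["ee_pos"],s["joint_positions"])
E
```

```text
[473.88039694 -84.38561719 126.42690373] [-2.27995332e-01  1.80465482e-02  2.13816017e+00  2.62406879e-05
  9.84442048e-01 -2.01565064e+00]
```

View pics/top1.png

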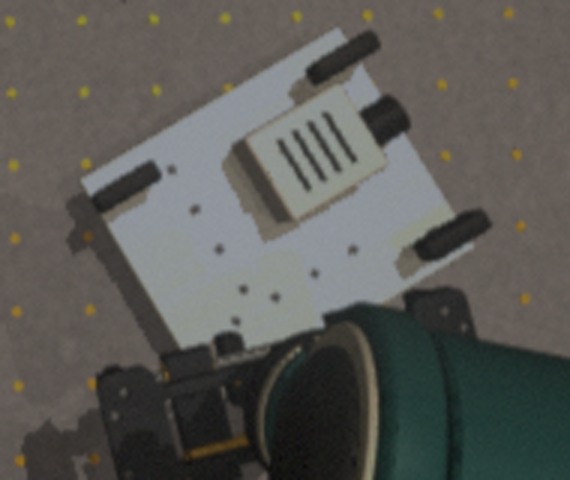

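View pics/side1.png

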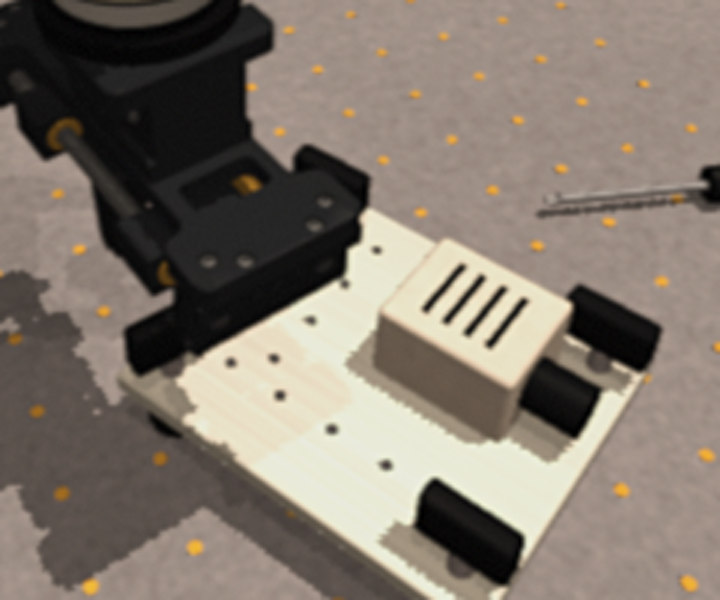

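The side view shows the jaws straddling the cocked bar, with nothing else near. I descend and grip.

Request:
{"api": "jog_arm", "payload": {
  "rows": [
    [0,0,15,0,0,0,50],
    [0,0,15,0,0,0,50],
    [0,0,13,0,0,0,50],
    [0,0,9,0,0,0,50],
    [0,0,0,0,0,0,50]
  ]
}}

```text
clock: 5.1
ee_pos: [472.7, -84.1, 72.9]
eef_rot: [[-0.977, -0.215, -0.002], [-0.215, 0.977, 0.0], [0.002, 0.001, -1.0]]
force: [-0.3, -0.2, -0.4]
opening: 0.568
```

Request:
{"api": "jog_arm", "payload": {
  "rows": [
    [0,0,0,0,0,0,30],
    [0,0,0,0,0,0,22],
    [0,0,0,0,0,0,18],
    [0,0,0,0,0,0,14],
    [0,0,0,0,0,0,8]
  ],
  "force": 25
}}

```text
clock: 5.6
ee_pos: [473.2, -83.6, 74.0]
eef_rot: [[-0.977, -0.214, -0.0], [-0.214, 0.977, 0.001], [-0.0, 0.001, -1.0]]
force: [0.5, 1.4, 2.9]
opening: 0.157
```

Request:
{"api": "jog_arm", "payload": {
  "rows": [
    [0,0,0,0,0,0,5],
    [0,0,0,0,0,0,5],
    [0,0,0,0,0,0,5]
  ],
  "force": 30
}}

```text
clock: 5.9
ee_pos: [473.3, -83.7, 73.9]
eef_rot: [[-0.977, -0.215, -0.0], [-0.215, 0.977, 0.001], [-0.0, 0.001, -1.0]]
force: [-1.5, 4.7, 4.6]
opening: 0.155
```

```bash
python3 - <<'E'
from rig import *
import cv2
for n,b in(("side",(160,360,180,420)),):
    f=grab_frame(n);c=f["color"][b[0]:b[1],b[2]:b[3],::-1];cv2.imwrite(f"pics/{n}2.png",cv2.resize(c,None,fx=3,fy=3,interpolation=cv2.INTER_CUBIC))
s=sense();print(s["ee_pos"],s["force"],s["moment"],s["opening"]*88.1,s["eef_rot"])
E
```

```text
[473.25643821 -83.75495812  73.93118401] [-1.23991864  5.21140709  4.9069802 ] [ 0.94067991  0.11236639 -0.04662273] 13.448232205772172 [[-9.76618252e-01 -2.14980822e-01 -1.92364190e-04]
 [-2.14980908e-01  9.76617880e-01  8.51984862e-04]
 [ 4.70590114e-06  8.73418595e-04 -9.99999619e-01]]
```

View pics/side2.png

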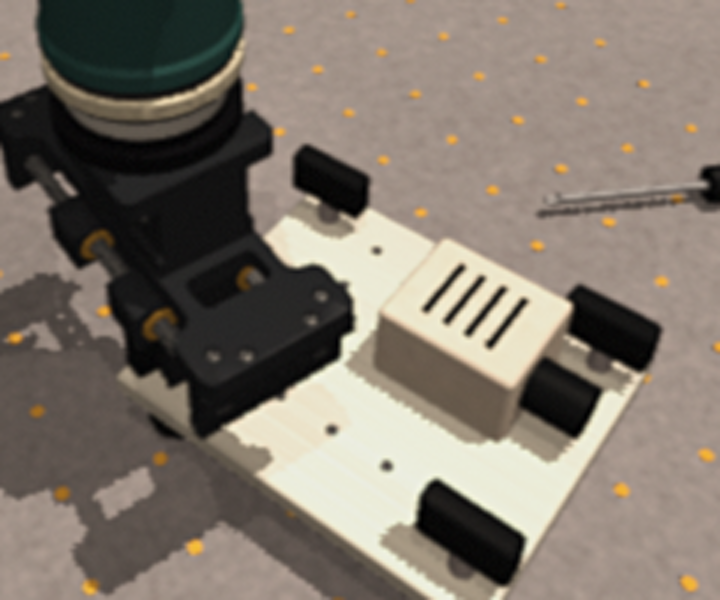

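The opening is 13.4 mm, so the bar is gripped, and the stand has not moved. I turn it clockwise.

Request:
{"api": "jog_arm", "payload": {
  "rows": [
    [0,0,0,0,0,2,5],
    [0,0,0,0,0,4,5],
    [0,0,0,0,0,4,5],
    [0,0,0,0,0,4,5],
    [0,0,0,0,0,4,5]
  ]
}}

```text
clock: 6.45
ee_pos: [473.2, -83.4, 73.9]
eef_rot: [[-0.995, 0.1, -0.0], [0.1, 0.995, 0.002], [0.0, 0.001, -1.0]]
force: [-0.9, 7.5, 5.7]
opening: 0.157
```

Request:
{"api": "jog_arm", "payload": {
  "rows": [
    [0,0,0,0,0,4,5],
    [0,0,0,0,0,4,5],
    [0,0,0,0,0,4,5],
    [0,0,0,0,0,4,5],
    [0,0,0,0,0,4,5]
  ]
}}

```text
clock: 6.95
ee_pos: [473.4, -83.0, 73.9]
eef_rot: [[-0.901, 0.435, 0.0], [0.435, 0.901, 0.002], [0.001, 0.002, -1.0]]
force: [-2.7, 7.9, 5.4]
opening: 0.158
```

```bash
python3 - <<'E'
from rig import *
from h import *
for n,b in(("top",(130,290,240,430)),("side",(160,360,180,420))):
    f=grab_frame(n);c=f["color"][b[0]:b[1],b[2]:b[3],::-1];cv2.imwrite(f"pics/{n}3.png",cv2.resize(c,None,fx=3,fy=3,interpolation=cv2.INTER_CUBIC))
    if n=="top":
      for k in knobs(f,(260,130,410,220),50,75):print(*k)
s=sense();print(s["ee_pos"],s["force"],s["moment"],s["opening"]*88.1,np.degrees(np.arctan2(*s["eef_rot"][[1,0],0]))%360)
E
```

```text
[354.4 149. ] 134 [ 664.6 -159.9] [ 664.7 -158.4] [12.  48.1] 121.2
[368.4 169.2] 144 [ 625.8 -184.6] [ 625.9 -184.7] [22.8 23.4] 158.8
[279.8 193.7] 107 [583.1 -16.7] [585. -19.] [11.  43.6] 118.2
[390.5 207.9] 194 [ 552.1 -222.9] [ 552.2 -222.7] [15.2 49. ] 116.4
[473.42311979 -82.93179935  73.96840366] [-1.41441442  8.7521466   5.86341706] [ 1.40990446 -0.10746842 -0.05379817] 13.865982110654759 154.30907035014064
```

View pics/side3.png

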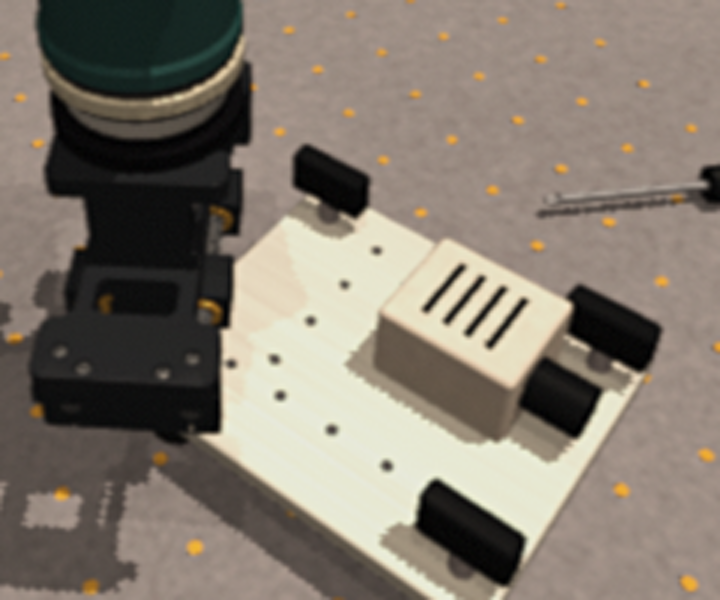

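Request:
{"api": "jog_arm", "payload": {
  "rows": [
    [0,1,0,0,0,4,5],
    [0,0,0,0,0,4,5],
    [0,0,0,0,0,4,5],
    [0,0,0,0,0,4,5],
    [0,0,0,0,0,4,5]
  ]
}}

```text
clock: 7.55
ee_pos: [473.8, -82.5, 74.1]
eef_rot: [[-0.698, 0.716, -0.0], [0.716, 0.698, 0.001], [0.001, 0.001, -1.0]]
force: [-2.4, 7.1, 4.8]
opening: 0.154
```

Request:
{"api": "jog_arm", "payload": {
  "rows": [
    [0,0,0,0,0,4,5],
    [0,0,0,0,0,4,5],
    [0,0,0,0,0,4,5],
    [0,0,0,0,0,2.5,5],
    [0,0,0,0,0,0,5]
  ]
}}

```text
clock: 8.05
ee_pos: [474.1, -82.3, 74.1]
eef_rot: [[-0.498, 0.867, 0.001], [0.867, 0.498, 0.002], [0.001, 0.001, -1.0]]
force: [-1.5, 6.9, 5.4]
opening: 0.159
```

```bash
python3 - <<'E'
from rig import *
from h import *
for n,b in(("top",(130,290,240,430)),("side",(160,360,180,420))):
    f=grab_frame(n);c=f["color"][b[0]:b[1],b[2]:b[3],::-1];cv2.imwrite(f"pics/{n}4.png",cv2.resize(c,None,fx=3,fy=3,interpolation=cv2.INTER_CUBIC))
    if n=="top":
      for k in knobs(f,(260,130,410,220),50,75):print(*k)
s=sense();print(s["ee_pos"],s["force"],s["moment"],s["opening"]*88.1,np.degrees(np.arctan2(*s["eef_rot"][[1,0],0]))%360)
E
```

```text
[354.5 149. ] 135 [ 664.6 -160.1] [ 664.6 -159. ] [11.3 48.5] 121.3
[368.3 169.2] 139 [ 625.8 -184.5] [ 626.  -184.5] [22.8 22.8] -175.6
[280.6 193.2] 119 [584.1 -18.2] [585.5 -19.6] [10.8 44.6] 117.5
[390.4 207.9] 195 [ 552.1 -222.8] [ 552.2 -222.7] [15.2 49. ] 116.7
[300.8 217.1] 132 [539.  -54.4] [541.8 -57.6] [65.1 12.9] 86.9
[474.04504226 -82.35155982  74.05992036] [-0.34583228  7.28652424  5.68292475] [ 1.14012404 -0.05497242 -0.07627305] 14.009937359952685 119.89731388433978
```

View pics/side4.png

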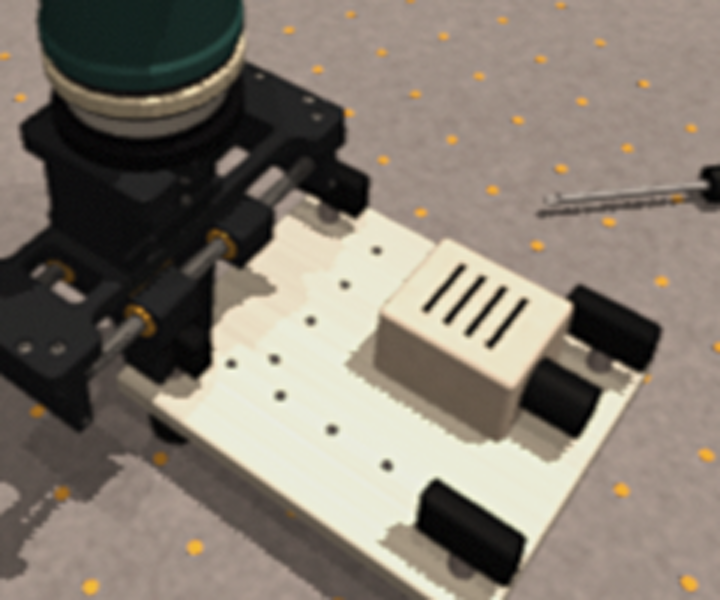

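The tool yaw is 119.9°, level with the locked bars, and the stand is in place. I release and lift straight up.

Request:
{"api": "jog_arm", "payload": {
  "rows": [
    [0,0,0,0,0,0,20],
    [0,0,0,0,0,0,30],
    [0,0,0,0,0,0,40],
    [0,0,0,0,0,0,45],
    [0,0,0,0,0,0,45]
  ]
}}

```text
clock: 8.65
ee_pos: [473.7, -83.5, 73.6]
eef_rot: [[-0.499, 0.867, -0.0], [0.867, 0.499, -0.0], [-0.0, -0.0, -1.0]]
force: [0.2, 0.2, 0.5]
opening: 0.514
```

Request:
{"api": "jog_arm", "payload": {
  "rows": [
    [0,0,-10,0,0,0,45],
    [0,0,-30,0,0,0,45],
    [0,0,-40,0,0,0,45],
    [0,0,-40,0,0,0,45],
    [0,0,-40,0,0,0,45]
  ]
}}

```text
clock: 9.15
ee_pos: [473.5, -83.3, 236.0]
eef_rot: [[-0.499, 0.867, 0.001], [0.867, 0.499, -0.0], [-0.0, 0.0, -1.0]]
force: [1.1, -0.4, 0.1]
opening: 0.508
```

Request:
{"api": "jog_arm", "payload": {
  "rows": [
    [-40,-20,0,0,0,0,45],
    [-40,-20,0,0,0,0,45],
    [-40,-20,0,0,0,0,45],
    [-40,-20,0,0,0,0,45],
    [0,0,0,0,0,0,45]
  ]
}}

```text
clock: 9.65
ee_pos: [484.4, -266.7, 234.8]
eef_rot: [[-0.495, 0.869, 0.001], [0.869, 0.495, -0.003], [-0.003, -0.0, -1.0]]
force: [-0.1, 0.6, 0.6]
opening: 0.511
```

```bash
python3 - <<'E'
from rig import *
from h import *
for n,b in(("top",(130,290,240,430)),("side",(190,384,180,420))):
    f=grab_frame(n);c=f["color"][b[0]:b[1],b[2]:b[3],::-1];cv2.imwrite(f"pics/{n}5.png",cv2.resize(c,None,fx=3,fy=3,interpolation=cv2.INTER_CUBIC))
    for k in knobs(f,(260,130,410,275) if n=="top" else (215,200,410,360),50,75 if n=="top" else 71):print(*k)
s=sense();print(s["ee_pos"],s["force"],s["clock"])
E
```

```text
[353.9 148.9] 158 [ 664.7 -158.9] [ 664.9 -158.4] [12.3 49.1] 120.5
[368.4 169.2] 148 [ 625.7 -184.7] [ 625.7 -184.8] [23.3 23.4] 148.3
[281.2 192.6] 146 [585.2 -19.4] [585.2 -19.3] [11.2 45.5] 120.3
[390.2 207.9] 209 [ 552.2 -222.4] [ 552.5 -222.5] [15.8 49. ] 116.7
[317.7 252.6] 189 [473.1 -83.4] [473.4 -83. ] [15.3 45.2] 117.2
[307.3 255.1] 12826 [583.8 -91.4] [597.8 -92.6] [300.3 263.7] -159.9
[366.1 292.2] 399 [ 622.4 -182.8] [ 622.4 -182.5] [29.5 29. ] 71.7
[231.5 346.2] 535 [ 433.1 -186.6] [ 432.5 -187.1] [15.2 65. ] 120.2
[296.3 350.9] 110 [ 501.5 -220.7] [ 502.7 -220.3] [30.2  6.1] -149.0
[ 483.96624745 -262.62450196  234.08876406] [-0.67722494 -0.07818237 -0.83854896] 9.75
```

View pics/top5.png

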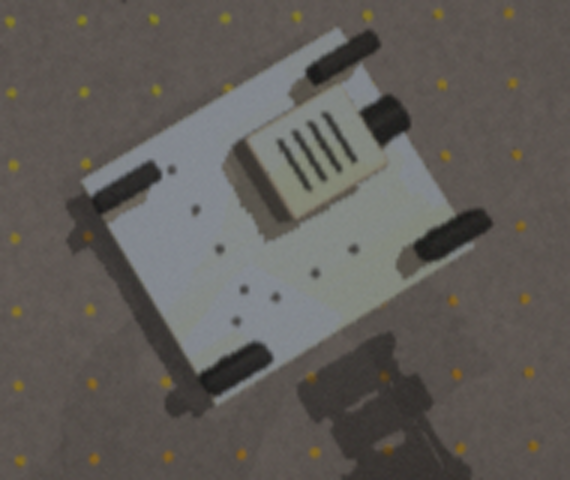

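View pics/side5.png

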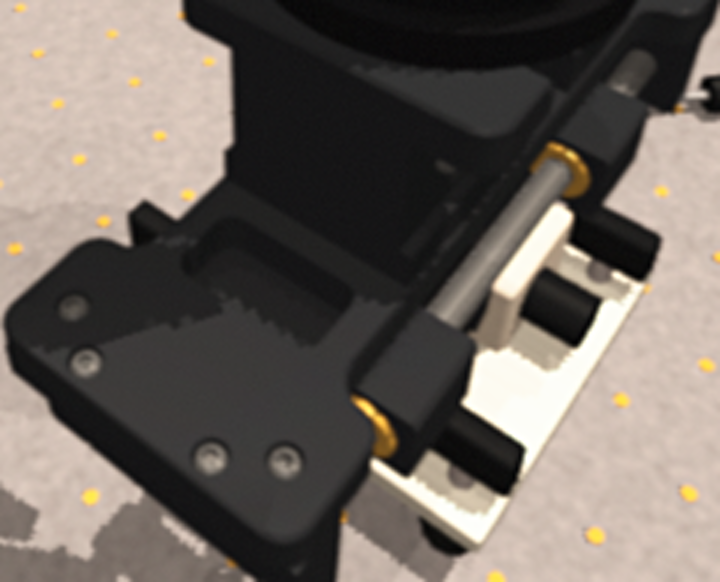

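The top view shows the turned bar at crop (236,368), parallel to the others: 117.2° against 116.7°–120.5° for the locked ones. The stand has moved less than 1 mm and the arm is clear, although the arm now blocks the side view.

```bash
python3 -c "
from rig import *
print(close_job())"
```

```text
the job is handed in; nothing more can be done
None
```

I gripped the cocked knob's bar and turned it about 72.5° clockwise, until it lay parallel to the other three. Then I let go, lifted clear and handed the job in at about 9.8 s.

- **Knob angle:** in the last top view the turned bar reads 117.2°, against 116.7°, 120.3° and 120.5° for the locked bars. That is within about 3° (0.06 rad) of parallel.
- **Stand position:** the knob positions match the first picture to within 1 mm, so the stand has not shifted.
- **Robot contact:** the force reading was back near zero (within 1.1 N) after release, and the gripper is well clear of the stand.
- **Not checked:** I did not measure the foot's load or the stand's level. They follow from the knob angle only. In the last side picture the arm hid that corner, so I could not see the foot on the table.

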